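# Open the lamp's aperture turret to its widest hole

### The arm

A 6-joint arm with a two-finger parallel gripper is mounted at the origin on the work surface. World frame = base frame: x ahead of the robot, y to its left, z up, the work surface at z = 0. Lengths are in m, angles in rad, forces in N, time in s.
With the tool pointing down it reaches from about 0.375 to 0.975 m from the base axis. Payload 3.8 kg.
Tool frame: the origin (TCP) lies at the very end of the fingers, on their centre line; the grasp point (between the pads) lies 19 mm behind it; z points along the fingers, y is the direction in which the jaws open and shut (so a half turn about z gives the same grasp; the last joint's range is limited). The gripper opens to 85 mm and grips with 20 to 120 N. Pads are 22 mm wide; open, the fingers measure 114 mm over their backs; the gripper's body (76 mm by 85 mm) begins 54 mm behind the grasp point. The pads swing forward as they close: fully open they stand 13 mm farther back than shut.
Start: joints at [1.202, 0.264, 1.604, -0, 1.274, -0.037], TCP at [0.22, 0.638, 0.231] pointing down, gripper open.
Joint ranges: [-2.63, 2.63], [-0.94, 2.18], [0.31, 2.57], [-1.31, 4.45], [0, 2.66], [-2.55, 2.55]. Speed limits (rad/s): [2.57, 2.57, 3.14, 3.14, 3.14, 3.14].

### API

Orientations are given as a rotation vector (axis times angle).
In Python, from workcell import bot, viewer gives the robot as it stands.
- The arm moves only by the tool jog_arm, never from a script. Its argument "motion" is a list of rows, each an object of numbers: "dx", "dy", "dz": the shift along the world's x, y, z in cm; "turn": the turn about the world's z in rad. A call has 1 to 12 rows; each row shifts and turns the commanded pose from where the row before left it; what a row does not reach is not made up. A row lasts 1/12 s, in which the tool goes at most 41.7 mm and 7.16 degrees, less where a joint would pass 70% of its speed; a pose out of reach is approached as far as the arm can. A call is refused whole if a number of a shift passes 4.17 or a number of a turn 0.125, either way. A call with a gripper value outside its range is refused whole. "fingers" is the finger opening in cm, from 0 to 8.54, set as the call begins (left out, the last holds). The fingers move at their own pace and stop on an object; "grip_force" is the grip in N (left out, the last holds). Time passes only in rows, so rows that do not move let the fingers close. It gives the time, the measured TCP pose, the force and the opening at its end, in the units of the state.
- bot.read_state(): the state, without advancing time (a new reading comes with each control period).
- viewer.read_camera(name): name is "scene" or "top" or "wrist"; returns (picture, depth): 420x560x3 uint8, red, green, blue; 420x560 float32, m along the optical axis (not along the pixel's ray), 0 where there is no reading.
- viewer.camera_info(name): a dict with "vertical_fov" (degrees; the focal length in pixels is half the picture's height over the tangent of half this angle, whatever the lens; pixels are square), "cx", "cy" (the principal point, pixels), "dist" ([k1, k2, p1, p2, k3] as OpenCV has them; the pictures are not rectified), "R" (3x3) and "t" (3): a world point X has camera coordinates R X + t. Camera axes: x right, y down, z forward; pixel columns grow to the right and rows downward; lengths in m; the calibration is good to about 2 mm. A picture is of the moment at which its call begins: read the wrist's pose just before it. camera_info takes no time and is no camera call; for the wrist camera it gives the pose at the moment of the call.
- bot.finish_job(): hands the job in, once; it reports no verdict.
The state is a dict: "time": time; "q": joint angles; "joint_vel": joint speeds; "joint_torque": joint torques, N m; "tool_pos": TCP position; "tcp_rot": TCP orientation; "wrist_force": force on the tool from outside, world axes, zero at the start; "torque": the same for the moment, N m; "width": opening from 0.0 (shut) to 1.0 (fully open).
Only numpy, scipy, OpenCV 4.12 (cv2) and the standard library are available. Lean on these libraries where they do the work, as an engineer would, in place of code of your own. Each camera call takes 0.05 s, during which the arm holds its last target. There are 200 camera calls.

### The job

On the optics bench, open the lamp right up: with the fingertips, push the tabs on the rim of the aperture turret to click it round until its widest hole (the one with six pips) stands at the top, in front of the lamp's snout, and has clicked home there. Push gently, do not knock the lamp, pick nothing up and leave everything else on the table where it is; finish with the hand clear of it all.

Things in the scene. Friction and masses are not known exactly. Their poses are not given: they have to be found in the camera images.
- bench: optical bench, fixed: aluminium rail 50 mm wide, top 35 mm above the table, running from 240 mm behind to 220 mm ahead of the turret. Origin on the table straight below the centre of the turret's disc; x level along the rail the way the light goes (lamp to turret), y level across it, z up. An aluminium pillar behind (-x of) the turret carries it; nothing stands above it
- axle (a point): centre of the turret's disc, 135 mm above the table, axes as the bench's; the turret turns about this x. It is a black upright disc, 64 mm in radius, 4 mm thick, with six round holes every 60 degrees on a 38 mm radius: 28, 21, 15, 10, 6, 3 mm wide, in that order from the top towards +y at joint 0, marked by 6, 5, 4, 3, 2, 1 white pips near the rim
- turret (a joint): turret angle (rad): 0 = widest hole at the top; endless, 2 pi more is the same; growing values carry the top of the disc towards the bench's -y. A sprung detent clicks at each multiple of 60 degrees (a hole at the top, tabs leaning 30 degrees either side of it); let go within 25 degrees of a click it settles there; passing the crest takes about 3 N at a tab. Starts 40 degrees or more from 0
- wide_hole (a point): centre of the turret's widest hole (28 mm, six pips), 38 mm from the axle
- beam (a point): point fixed to the bench on the lamp's axis in the plane of the disc, 38 mm straight above the axle, 173 mm above the table: where the widest hole's centre must come at the end
- lamp: black finned lamp on the bench behind the turret (origin and axes are the bench's): level cylinder of radius 38 mm, axis 173 mm above the table, from x = -185 to -45 mm, its snout of radius 19 mm running on to x = -5 mm, just behind the disc; a screw head on top makes it 220 mm high. Not to be knocked
- spare_rider: loose black clamp sitting astride the rail ahead of the turret, 45 x 66 mm, with a steel socket 20 mm across, its top 36 mm above the rail; origin on the rail's top. Leave alone
- lens: loose lens in a black ring 86 mm across on a rod and a 60 mm square foot, 155 mm high; origin under the foot. Leave alone
- prism: loose glass prism lying on the table, 70 mm long (its x), 40 mm sides, 35 mm high; origin under its middle. Leave alone
- tube: loose white fluorescent tube lying on the table, 16 mm thick, 282 mm long with its 24 mm square rubber ends (its x); origin under its middle. Leave alone
- bowl: loose white bowl 136 mm across, 58 mm high; origin under its middle. Leave alone
- ball_stand: loose brass ball of 44 mm on a clear rod and a wooden foot 90 mm across, 144 mm high; origin under the foot. Leave alone
- screwdriver: loose screwdriver lying on the table; origin under it. Leave alone
- tab (a point): middle of the outer part of one of the six like aluminium tabs on the turret's rim, 75 mm from the axle, 30 degrees from the top towards +y at joint 0 (between the 28 and 21 mm holes). Tabs stand every 60 degrees, halfway between holes, pointing straight out from the axle from 64 to 86 mm; 6 mm thick round the turn, 16 mm wide along the axle (8 mm each side of the disc's middle)

How it is judged:
At the end, for the whole second after the job is handed in: the widest hole's centre is within 4 mm of the lamp's axis (the turret sits in that click, within about 6 degrees) and the turret is at rest (distance between wide_hole and beam below 0.004 m and velocity of joint turret between -0.05 and 0.05 rad/s); the robot touches nothing.
It fails at once if the turret or bench is pushed harder than 25 N (contact force between any of the fingers, the arm and bench above 25 N).
It fails at once if the lamp is knocked (more than 5 N) (contact force between any of the fingers, the arm and lamp above 5 N).
It fails at once if something else on the table is moved by more than 15 mm or lifted (distance of any of spare_rider, lens, prism, tube, bowl, ball_stand, screwdriver from where it was at the start of the episode above 0.015 m).
It also fails if it takes over 64 s, if anything falls off the work surface, if the arm or the gripper's body presses on something with over 40 N, if the wrist force passes 120 N, or if a joint passes its speed limit or range.

## Working session

There is one attempt and no reset: what is moved stays moved. The work goes in short steps, Python scripts to look and compute and a tool call to move; the robot and the scene stay as the last step left them, time stands still between calls to the robot, and variables do not carry over. Pictures are saved under pics/ and viewed, about 8 in all and at most 12, crops included, and the job is handed in when it is done.

Besides the shell and the picture viewer there is one more tool, called after ">>>" by a JSON object that holds its "op" and its "data", one argument or row to a line. jog_arm: Moves the arm, as the interface text tells. Its arguments: {"type":"object","properties":{"motion":{"type":"array"},"fingers":{"type":"number"},"grip_force":{"type":"number"}},"required":["motion"]}

```bash
mkdir -p pics
cat > h.py <<'E'
import numpy as np,cv2
from workcell import bot,viewer
def shot(n,f=None):
    i=viewer.camera_info(n); p,d=viewer.read_camera(n)
    if f: cv2.imwrite('pics/'+f,p[:,:,::-1])
    np.savez('pics/%s.npz'%n,p=p,d=d,R=i['R'],t=i['t'],f=210/np.tan(np.radians(i['vertical_fov']/2)),c=[i['cx'],i['cy']],dist=i['dist'])
    return p,d
def ld(n): return np.load('pics/%s.npz'%n)
def K(z): return np.array([[z['f'],0,z['c'][0]],[0,z['f'],z['c'][1]],[0,0,1.]])
def world(z,u,v,dep=None):
    x=cv2.undistortPoints(np.array([[[u,v]]],float),K(z),z['dist'])[0,0]
    dd=z['d'][int(v),int(u)] if dep is None else dep
    return z['R'].T@(np.r_[x,1]*dd-z['t'])
def proj(z,X): return cv2.projectPoints(np.array(X,float).reshape(-1,3),cv2.Rodrigues(z['R'])[0],z['t'],K(z),z['dist'])[0][:,0]
E
python3 - <<'E'
from h import *
shot('scene','s1.png');shot('top','t1.png')
for n in('scene','top'):
    z=ld(n);print(n,z['f'],-z['R'].T@z['t'],z['R'][2])
print(bot.read_state())
a=cv2.imread('pics/s1.png');b=cv2.imread('pics/t1.png')
E
```

```text
scene 478.67962650423755 [ 1.49425606 -0.21073151  0.77456837] [-0.8324141   0.14831993 -0.53393629]
top 446.2560171113011 [ 0.3545298  -0.02924378  1.33919607] [ 0.13904875 -0.00482019 -0.99027381]
{'time': 0.1, 'q': array([ 1.20210312e+00,  2.64685544e-01,  1.60525495e+00, -7.06524854e-06,
        1.27373493e+00, -3.68945689e-02]), 'joint_vel': array([ 1.37578500e-03, -1.76620822e-03, -5.12252952e-03,  9.28346611e-05,
        8.36335684e-04, -6.92753140e-05]), 'joint_torque': array([-2.85184924e-04, -5.16703534e+01, -3.68590450e+01, -1.29269683e-04,
        6.26693378e-03, -9.88042245e-06]), 'tool_pos': array([0.21963242, 0.63754896, 0.23007188]), 'tcp_rot': array([-0.51872896, -3.09805107,  0.00320629]), 'wrist_force': array([ 0.32045192,  0.23256382, -0.30674469]), 'torque': array([ 0.03045651,  0.03216852, -0.03925756]), 'width': 0.9983216548023899}
```

View pics/s1.png

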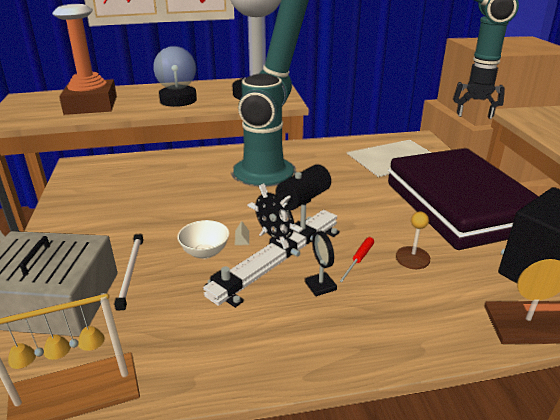

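View pics/t1.png

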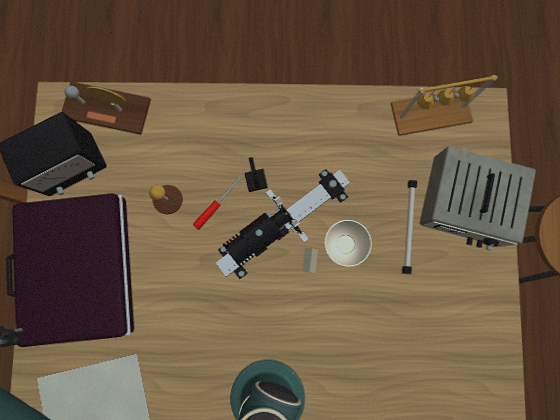

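Run:
```python
from h import *
a=cv2.imread('pics/s1.png')[160:310,200:350];b=cv2.imread('pics/t1.png')[160:290,205:360]
a=cv2.resize(a[15:100,40:140],None,fx=7,fy=7,interpolation=3)
cv2.imwrite('pics/s1c.png',a)
cv2.imwrite('pics/t1c.png',cv2.resize(b,None,fx=4.5,fy=4.5,interpolation=3))
```

```text
(no output)
```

View pics/s1c.png

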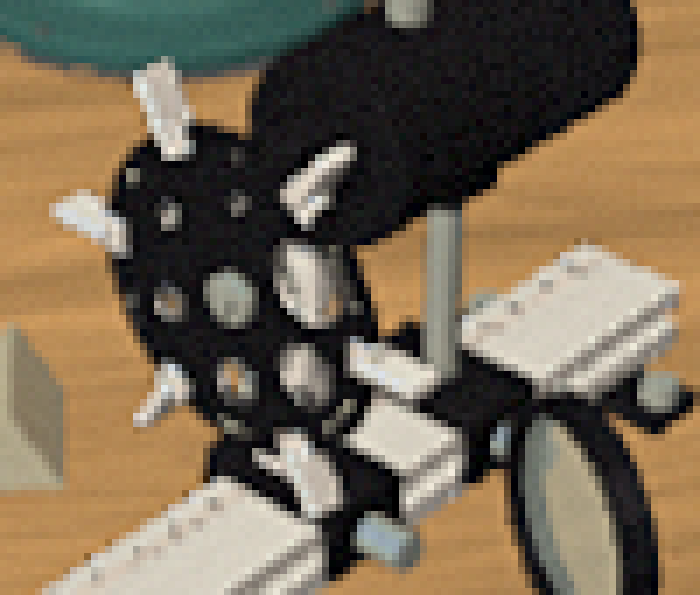

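View pics/t1c.png

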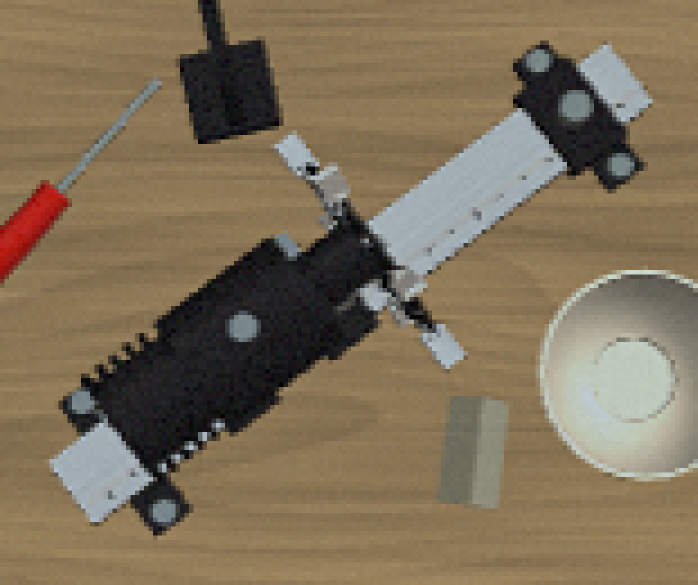

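```bash
cat >> h.py <<'E'
def onz(z,u,v,h):
    a=world(z,u,v,1.);c=-z['R'].T@z['t'];return c+(a-c)*(h-c[2])/(a[2]-c[2])
E
python3 - <<'E'
from h import *
z=ld('top');f=lambda u,v,h:onz(z,204.6+u/4.5,159.6+v/4.5,h)
A=f(74,494,.035);B=f(630,72,.035);print(A,B,np.linalg.norm(B-A))
ex=(B-A)/np.linalg.norm(B-A);O=A+ex*.24;O[2]=0
ey=np.cross([0,0,1],ex);print('O',O,'ex',ex,'yaw',np.arctan2(ex[1],ex[0]))
print('screw head',(f(243,326,.22)-O)@np.c_[ex,ey])
# side tabs in top (+-90deg if clicked)
for uv,h in(((294,155),.135),((445,347),.135),((330,183),.205),((408,283),.2)):print((f(*uv,h)-O)@np.c_[ex,ey])
w=lambda p:O+ex*p[0]+ey*p[1]+np.array([0,0,.135+p[2]])
s=ld('scene')
print('centre',(proj(s,w([0,0,0]))-[239.5,174.5])*7)
for k in range(6):
    a=np.radians(60*k);b=a+np.pi/6
    print(60*k,((proj(s,[w([0.002,.038*np.sin(a),.038*np.cos(a)]),w([0,.075*np.sin(b),.075*np.cos(b)])])-[239.5,174.5])*7).round().tolist())
from scipy.spatial.transform import Rotation as R
print(R.from_rotvec(bot.read_state()['tcp_rot']).as_matrix())
E
```

```text
[0.36309945 0.13970556 0.035     ] [ 0.64548171 -0.22067519  0.035     ] 0.4578362460662023
O [ 0.51112561 -0.04920779  0.        ] ex [ 0.61677568 -0.78713897  0.        ] yaw -0.9061564780011799
screw head [-0.09157954  0.00203072]
[-0.00255861  0.07519372]
[-0.00116336 -0.07312139]
[-0.00238438  0.03892627]
[-0.0015466  -0.03340559]
centre [[237.22696928 294.04282757]]
0 [[233.0, 204.0], [318.0, 172.0]]
60 [[304.0, 284.0], [400.0, 373.0]]
120 [[303.0, 376.0], [316.0, 485.0]]
180 [[234.0, 385.0], [164.0, 405.0]]
240 [[167.0, 308.0], [86.0, 220.0]]
300 [[165.0, 218.0], [157.0, 99.0]]
[[-9.45458628e-01  3.25741352e-01 -7.44324212e-04]
 [ 3.25742195e-01  9.45456630e-01 -1.94524710e-03]
 [ 7.00788408e-05 -2.08160845e-03 -9.99997831e-01]]
```

>>> {"op": "jog_arm", "data": {
  "motion": [
    {"dz": 2},
    {"dz": 2,"dx": 1,"dy": -1.8},
    {"dz": 2,"dx": 1.5,"dy": -2.7,"turn": -0.05},
    {"dx": 1.5,"dy": -2.7,"turn": -0.05},
    {"dx": 1.5,"dy": -2.7,"turn": -0.05},
    {"dx": 1.5,"dy": -2.7,"turn": -0.05},
    {"dx": 1.5,"dy": -2.7,"turn": -0.05},
    {"dx": 1.5,"dy": -2.7,"turn": -0.05},
    {"dx": 1.5,"dy": -2.7,"turn": -0.05},
    {"dx": 1.5,"dy": -2.7,"turn": -0.05},
    {"dx": 1.5,"dy": -2.7,"turn": -0.05},
    {"dx": 1.5,"dy": -2.7,"turn": -0.05}
  ],
  "fingers": 0,
  "grip_force": 20
}}

```text
validation failed for argument at $.mo...
```

>>> {"op": "jog_arm", "data": {
  "motion": [
    {"dx": 1.5,"dy": -2.7,"turn": -0.05},
    {"dx": 1.5,"dy": -2.7,"turn": -0.02},
    {"dx": 1.5,"dy": -2.7},
    {"dx": 1.5,"dy": -2.7},
    {"dx": 1.5,"dy": -2.7},
    {"dx": 1.5,"dy": -2.7},
    {"dx": 1.5,"dy": -2.7},
    {"dx": 1.5,"dy": -2.7},
    {"dx": 1.5,"dy": -2.7},
    {"dx": 1.5,"dy": -2.7},
    {"dx": 1,"dy": -1.5},
    {}
  ]
}}

```text
validation failed for argument at $.mo...
```

>>> {"op": "jog_arm", "data": {
  "motion": [
    {"dx": 0,"dy": 0,"dz": 2,"turn": 0},
    {"dx": 1,"dy": -1.8,"dz": 2,"turn": 0},
    {"dx": 1.5,"dy": -2.7,"dz": 2,"turn": -0.05},
    {"dx": 1.5,"dy": -2.7,"dz": 0,"turn": -0.05},
    {"dx": 1.5,"dy": -2.7,"dz": 0,"turn": -0.05},
    {"dx": 1.5,"dy": -2.7,"dz": 0,"turn": -0.05},
    {"dx": 1.5,"dy": -2.7,"dz": 0,"turn": -0.05},
    {"dx": 1.5,"dy": -2.7,"dz": 0,"turn": -0.05},
    {"dx": 1.5,"dy": -2.7,"dz": 0,"turn": -0.05},
    {"dx": 1.5,"dy": -2.7,"dz": 0,"turn": -0.05},
    {"dx": 1.5,"dy": -2.7,"dz": 0,"turn": -0.05},
    {"dx": 1.5,"dy": -2.7,"dz": 0,"turn": -0.05}
  ],
  "fingers": 0,
  "grip_force": 20
}}

```text
time: 1.1
tool_pos: [0.38, 0.3486, 0.2908]
tcp_rot: [-1.272, -2.872, 0.001]
wrist_force: [1.0, -0.6, -0.2]
width: 0.003
```

>>> {"op": "jog_arm", "data": {
  "motion": [
    {"dx": 1.63,"dy": -2.93,"dz": 0,"turn": -0.05},
    {"dx": 1.63,"dy": -2.93,"dz": 0,"turn": -0.024},
    {"dx": 1.63,"dy": -2.93,"dz": 0,"turn": 0},
    {"dx": 1.63,"dy": -2.93,"dz": 0,"turn": 0},
    {"dx": 1.63,"dy": -2.93,"dz": 0,"turn": 0},
    {"dx": 1.63,"dy": -2.93,"dz": 0,"turn": 0},
    {"dx": 1.63,"dy": -2.93,"dz": 0,"turn": 0},
    {"dx": 1.63,"dy": -2.93,"dz": 0,"turn": 0},
    {"dx": 1.63,"dy": -2.93,"dz": 0,"turn": 0},
    {"dx": 1.63,"dy": -2.93,"dz": 0,"turn": 0},
    {"dx": 1.63,"dy": -2.93,"dz": 0,"turn": 0},
    {"dx": 1.63,"dy": -2.93,"dz": 0,"turn": 0}
  ]
}}

```text
time: 2.1
tool_pos: [0.5757, -0.003, 0.2907]
tcp_rot: [-1.375, -2.824, 0.0]
wrist_force: [-0.7, 0.3, 1.0]
width: -0.001
```

>>> {"op": "jog_arm", "data": {
  "motion": [
    {"dx": 0,"dy": 0,"dz": -1,"turn": 0},
    {"dx": 0,"dy": 0,"dz": -1.5,"turn": 0},
    {"dx": 0,"dy": 0,"dz": -1.5,"turn": 0},
    {"dx": 0,"dy": 0,"dz": 0,"turn": 0},
    {"dx": 0,"dy": 0,"dz": 0,"turn": 0}
  ]
}}

```text
time: 2.52
tool_pos: [0.5742, -0.0012, 0.2497]
tcp_rot: [-1.373, -2.822, 0.002]
wrist_force: [-0.1, 0.2, 0.4]
width: 0.002
```

Run:
```python
from h import *
p,d=shot('scene');q,_=shot('wrist')
a=cv2.resize(p[110:240,220:350],(520,520),interpolation=cv2.INTER_CUBIC)
b=cv2.resize(q,None,fx=.5,fy=.5)
c=np.zeros((520,800,3),np.uint8);c[:,:520]=a;c[:210,520:]=b
cv2.imwrite('pics/m1.png',c[:,:,::-1])
s=bot.read_state();print(s['tool_pos'],s['wrist_force'],s['time'])
```

```text
[ 0.57563229 -0.00109104  0.25192277] [-0.57472635 -0.21020422  0.57756791] 2.6167
```

View pics/m1.png

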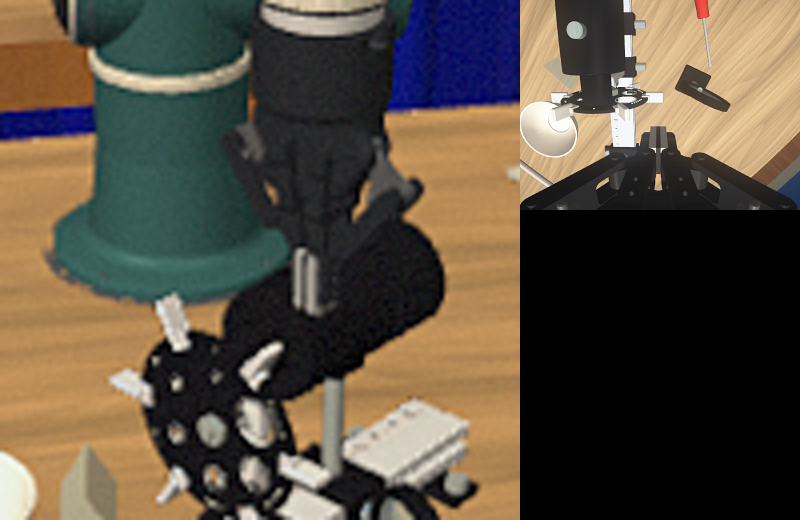

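>>> {"op": "jog_arm", "data": {
  "motion": [
    {"dx": 0,"dy": 0,"dz": -1,"turn": 0},
    {"dx": 0,"dy": 0,"dz": -1,"turn": 0},
    {"dx": 0,"dy": 0,"dz": -1,"turn": 0},
    {"dx": 0,"dy": 0,"dz": -1,"turn": 0},
    {"dx": 0,"dy": 0,"dz": -0.7,"turn": 0},
    {"dx": 0,"dy": 0,"dz": 0,"turn": 0},
    {"dx": 0,"dy": 0,"dz": 0,"turn": 0}
  ]
}}

```text
time: 3.2
tool_pos: [0.5749, -0.0014, 0.2032]
tcp_rot: [-1.374, -2.823, 0.001]
wrist_force: [-0.3, -0.4, -0.5]
width: -0.001
```

>>> {"op": "jog_arm", "data": {
  "motion": [
    {"dx": -0.315,"dy": -0.247,"dz": 0,"turn": 0},
    {"dx": -0.315,"dy": -0.247,"dz": 0,"turn": 0},
    {"dx": -0.315,"dy": -0.247,"dz": 0,"turn": 0},
    {"dx": -0.315,"dy": -0.247,"dz": 0,"turn": 0},
    {"dx": -0.315,"dy": -0.247,"dz": 0,"turn": 0},
    {"dx": -0.315,"dy": -0.247,"dz": 0,"turn": 0},
    {"dx": -0.315,"dy": -0.247,"dz": 0,"turn": 0},
    {"dx": -0.315,"dy": -0.247,"dz": 0,"turn": 0},
    {"dx": -0.315,"dy": -0.247,"dz": 0,"turn": 0},
    {"dx": -0.315,"dy": -0.247,"dz": 0,"turn": 0}
  ]
}}

```text
time: 4.03
tool_pos: [0.5475, -0.0244, 0.2082]
tcp_rot: [1.373, 2.818, 0.012]
wrist_force: [5.2, 8.7, 14.8]
width: -0.001
```

>>> {"op": "jog_arm", "data": {
  "motion": [
    {"dx": 0.315,"dy": 0.247,"dz": 0,"turn": 0},
    {"dx": 0.315,"dy": 0.247,"dz": 0,"turn": 0},
    {"dx": 0.63,"dy": 0.494,"dz": 0,"turn": 0},
    {"dx": 0.63,"dy": 0.494,"dz": 0,"turn": 0},
    {"dx": 0.63,"dy": 0.494,"dz": 0,"turn": 0},
    {"dx": 0,"dy": 0,"dz": 0,"turn": 0}
  ]
}}

```text
time: 4.53
tool_pos: [0.57, -0.0054, 0.2036]
tcp_rot: [-1.373, -2.825, -0.0]
wrist_force: [0.4, 0.4, -0.5]
width: -0.001
```

Run:
```python
from h import *
p,d=shot('scene')
cv2.imwrite('pics/m2.png',cv2.resize(p[135:245,225:335],(770,770)[:2],interpolation=cv2.INTER_CUBIC)[:600,:,::-1])
s=bot.read_state();print(s['tool_pos'],s['wrist_force'],s['time'])
z=ld('scene');print((proj(z,s['tool_pos'])-[224.5,134.5])*7)
```

```text
[ 0.56937411 -0.00583141  0.2034912 ] [-0.2759381   0.21531194  0.16977204] 4.5833
[[499.85110914 480.60005095]]
```

View pics/m2.png

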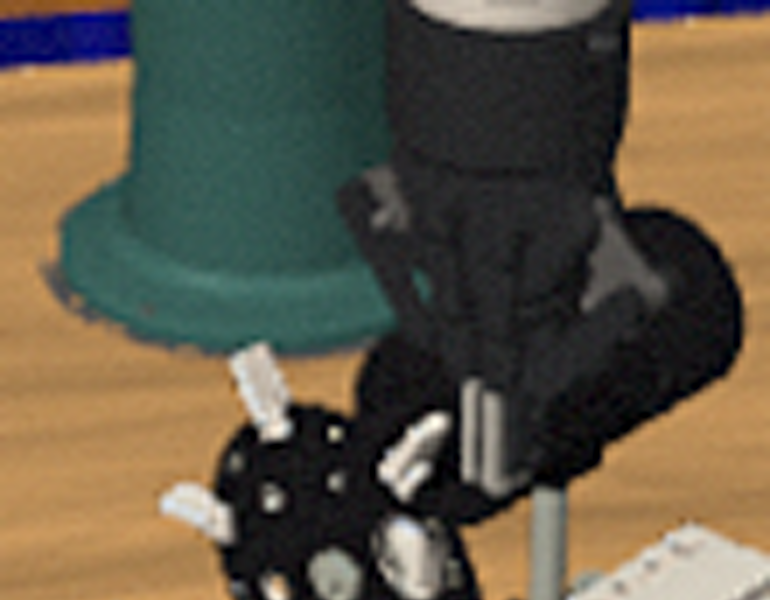

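>>> {"op": "jog_arm", "data": {
  "motion": [
    {"dx": 0,"dy": 0,"dz": -0.6,"turn": 0},
    {"dx": 0,"dy": 0,"dz": -0.55,"turn": 0},
    {"dx": 0,"dy": 0,"dz": 0,"turn": 0},
    {"dx": -0.236,"dy": -0.185,"dz": 0,"turn": 0},
    {"dx": -0.236,"dy": -0.185,"dz": 0,"turn": 0},
    {"dx": -0.236,"dy": -0.185,"dz": 0,"turn": 0},
    {"dx": -0.236,"dy": -0.185,"dz": 0,"turn": 0},
    {"dx": -0.236,"dy": -0.185,"dz": 0,"turn": 0}
  ]
}}

```text
time: 5.25
tool_pos: [0.5573, -0.0159, 0.1932]
tcp_rot: [1.375, 2.824, 0.001]
wrist_force: [1.3, 1.2, 1.3]
width: -0.001
```

>>> {"op": "jog_arm", "data": {
  "motion": [
    {"dx": -0.236,"dy": -0.185,"dz": 0.1,"turn": 0},
    {"dx": -0.236,"dy": -0.185,"dz": 0.1,"turn": 0}
  ]
}}

```text
time: 5.42
tool_pos: [0.5534, -0.019, 0.1957]
tcp_rot: [1.374, 2.823, 0.003]
wrist_force: [2.4, 2.6, 2.0]
width: -0.001
```

>>> {"op": "jog_arm", "data": {
  "motion": [
    {"dx": -0.236,"dy": -0.185,"dz": 0.1,"turn": 0},
    {"dx": -0.236,"dy": -0.185,"dz": 0.1,"turn": 0},
    {"dx": -0.236,"dy": -0.185,"dz": 0.1,"turn": 0}
  ]
}}

```text
time: 5.67
tool_pos: [0.5465, -0.0246, 0.199]
tcp_rot: [1.374, 2.823, 0.003]
wrist_force: [3.0, 3.7, 3.9]
width: 0.0
```

>>> {"op": "jog_arm", "data": {
  "motion": [
    {"dx": -0.236,"dy": -0.185,"dz": 0.1,"turn": 0},
    {"dx": -0.236,"dy": -0.185,"dz": 0.1,"turn": 0},
    {"dx": -0.236,"dy": -0.185,"dz": 0.1,"turn": 0}
  ]
}}

```text
time: 5.92
tool_pos: [0.539, -0.0305, 0.2015]
tcp_rot: [1.374, 2.823, 0.001]
wrist_force: [5.2, 5.3, 2.2]
width: -0.002
```

>>> {"op": "jog_arm", "data": {
  "motion": [
    {"dx": -0.157,"dy": -0.123,"dz": 0.1,"turn": 0},
    {"dx": -0.157,"dy": -0.123,"dz": 0.1,"turn": 0},
    {"dx": -0.157,"dy": -0.123,"dz": 0,"turn": 0}
  ]
}}

```text
time: 6.17
tool_pos: [0.5338, -0.0344, 0.2027]
tcp_rot: [1.375, 2.824, 0.0]
wrist_force: [4.9, 2.8, 2.7]
width: 0.001
```

>>> {"op": "jog_arm", "data": {
  "motion": [
    {"dx": -0.157,"dy": -0.123,"dz": 0,"turn": 0},
    {"dx": -0.157,"dy": -0.123,"dz": 0,"turn": 0},
    {"dx": -0.157,"dy": -0.123,"dz": 0,"turn": 0}
  ]
}}

```text
time: 6.42
tool_pos: [0.5275, -0.0383, 0.2018]
tcp_rot: [-1.373, -2.823, 0.003]
wrist_force: [1.0, -0.4, 0.3]
width: -0.0
```

Run:
```python
from h import *
p,d=shot('scene')
cv2.imwrite('pics/m3.png',cv2.resize(p[160:245,230:330],(700,595),interpolation=cv2.INTER_CUBIC)[:,:,::-1])
s=bot.read_state();print(s['tool_pos'],s['wrist_force'],s['time'])
```

```text
[ 0.52721641 -0.03847372  0.20166048] [-1.01867607 -0.50382196  0.15060215] 6.4667
```

View pics/m3.png

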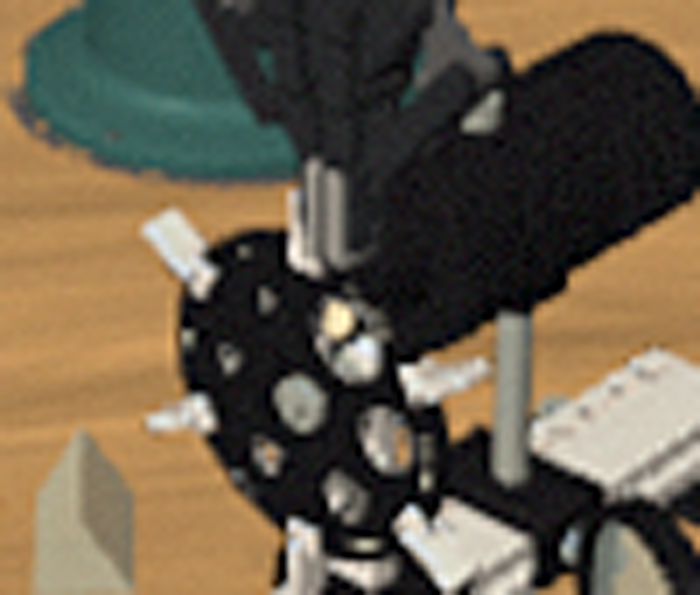

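The tab (300,235) is at the crest, ahead of the finger, and the widest hole (350,340) is rising towards the top. Carrying on.

>>> {"op": "jog_arm", "data": {
  "motion": [
    {"dx": -0.157,"dy": -0.123,"dz": 0.1,"turn": 0},
    {"dx": -0.157,"dy": -0.123,"dz": 0,"turn": 0},
    {"dx": -0.157,"dy": -0.123,"dz": 0,"turn": 0},
    {"dx": -0.157,"dy": -0.123,"dz": 0,"turn": 0}
  ]
}}

```text
time: 6.8
tool_pos: [0.5223, -0.0427, 0.2034]
tcp_rot: [-1.374, -2.824, 0.0]
wrist_force: [0.4, 0.2, 0.3]
width: -0.002
```

>>> {"op": "jog_arm", "data": {
  "motion": [
    {"dx": -0.157,"dy": -0.123,"dz": 0,"turn": 0},
    {"dx": -0.157,"dy": -0.123,"dz": 0,"turn": 0},
    {"dx": -0.157,"dy": -0.123,"dz": 0,"turn": 0},
    {"dx": -0.157,"dy": -0.123,"dz": 0,"turn": 0},
    {"dx": -0.157,"dy": -0.123,"dz": 0,"turn": 0},
    {"dx": -0.157,"dy": -0.123,"dz": 0,"turn": 0}
  ]
}}

```text
time: 7.3
tool_pos: [0.5133, -0.0502, 0.2039]
tcp_rot: [1.375, 2.825, 0.0]
wrist_force: [0.8, 0.6, 0.0]
width: -0.004
```

Run:
```python
from h import *
p,d=shot('scene')
cv2.imwrite('pics/m4.png',cv2.resize(p[160:245,230:330],(700,595),interpolation=cv2.INTER_CUBIC)[:,:,::-1])
s=bot.read_state();print(s['tool_pos'],s['wrist_force'],s['time'])
```

```text
[ 0.51297305 -0.050448    0.20381486] [-0.77960094  0.66356668 -0.34600994] 7.35
```

View pics/m4.png

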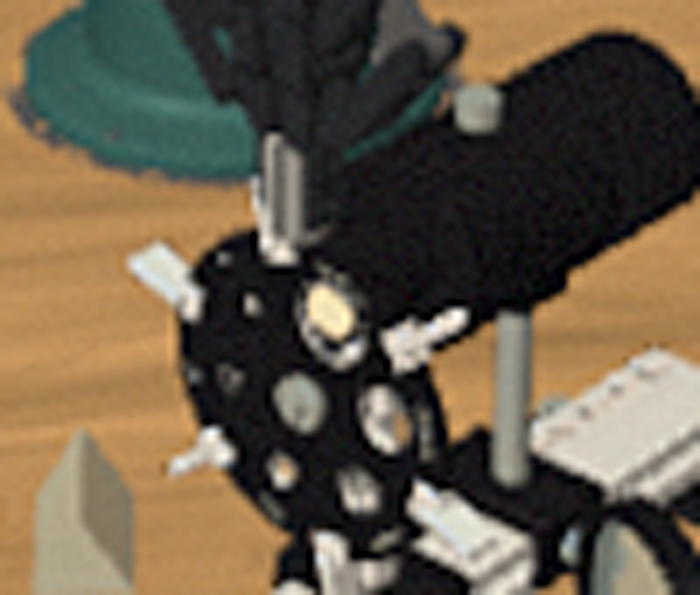

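The widest hole (330,315) is now about 15–20° short of the top and the tab is past vertical. Pushing on another 18 mm.

>>> {"op": "jog_arm", "data": {
  "motion": [
    {"dx": -0.157,"dy": -0.123,"dz": 0,"turn": 0},
    {"dx": -0.157,"dy": -0.123,"dz": 0,"turn": 0},
    {"dx": -0.157,"dy": -0.123,"dz": 0,"turn": 0},
    {"dx": -0.157,"dy": -0.123,"dz": 0,"turn": 0},
    {"dx": -0.157,"dy": -0.123,"dz": 0,"turn": 0},
    {"dx": -0.157,"dy": -0.123,"dz": 0,"turn": 0},
    {"dx": -0.157,"dy": -0.123,"dz": 0,"turn": 0},
    {"dx": -0.157,"dy": -0.123,"dz": 0,"turn": 0},
    {"dx": -0.157,"dy": -0.123,"dz": 0,"turn": 0}
  ]
}}

```text
time: 8.1
tool_pos: [0.4993, -0.0612, 0.2038]
tcp_rot: [1.375, 2.825, 0.001]
wrist_force: [0.9, 0.6, -0.7]
width: 0.001
```

>>> {"op": "jog_arm", "data": {
  "motion": [
    {"dx": 0.2,"dy": 0.15,"dz": 0,"turn": 0},
    {"dx": 0,"dy": 0,"dz": 0.5,"turn": 0},
    {"dx": 0,"dy": 0,"dz": 1,"turn": 0},
    {"dx": 0,"dy": 0,"dz": 2,"turn": 0},
    {"dx": 0,"dy": 0,"dz": 3,"turn": 0},
    {"dx": 0,"dy": 0,"dz": 3,"turn": 0},
    {"dx": 0,"dy": 0,"dz": 2,"turn": 0},
    {"dx": 0,"dy": 0,"dz": 0,"turn": 0},
    {"dx": 0,"dy": 0,"dz": 0,"turn": 0},
    {"dx": 0,"dy": 0,"dz": 0,"turn": 0},
    {"dx": 0,"dy": 0,"dz": 0,"turn": 0},
    {"dx": 0,"dy": 0,"dz": 0,"turn": 0}
  ]
}}

```text
time: 9.1
tool_pos: [0.5004, -0.0595, 0.3172]
tcp_rot: [-1.373, -2.822, 0.001]
wrist_force: [-0.4, 0.1, -0.2]
width: -0.0
```

Run:
```python
from h import *
p0=ld('top')['p'];t,_=shot('top');p,d=shot('scene')
cv2.imwrite('pics/m5.png',cv2.resize(p[160:245,230:330],(700,595),interpolation=cv2.INTER_CUBIC)[:,:,::-1])
s=bot.read_state();print(s['tool_pos'],s['wrist_force'],s['time'])
```

```text
[ 0.50062673 -0.05956572  0.31745997] [ 0.47210565 -0.31831796 -0.27377928] 9.2
```

View pics/m5.png

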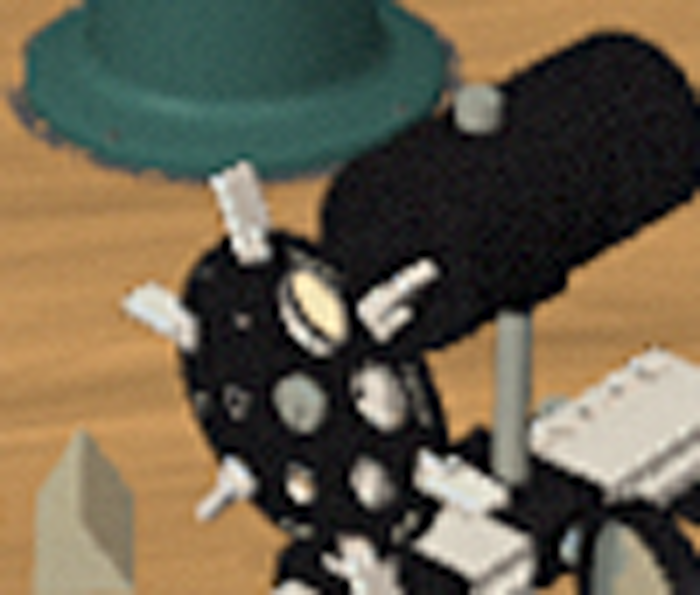

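>>> {"op": "jog_arm", "data": {
  "motion": [
    {"dx": 0.5,"dy": 0.4,"dz": 0,"turn": 0},
    {"dx": 0,"dy": 0,"dz": 0,"turn": 0},
    {"dx": 0,"dy": 0,"dz": 0,"turn": 0},
    {"dx": 0,"dy": 0,"dz": 0,"turn": 0},
    {"dx": 0,"dy": 0,"dz": 0,"turn": 0},
    {"dx": 0,"dy": 0,"dz": 0,"turn": 0},
    {"dx": 0,"dy": 0,"dz": 0,"turn": 0},
    {"dx": 0,"dy": 0,"dz": 0,"turn": 0},
    {"dx": 0,"dy": 0,"dz": 0,"turn": 0},
    {"dx": 0,"dy": 0,"dz": 0,"turn": 0},
    {"dx": 0,"dy": 0,"dz": 0,"turn": 0},
    {"dx": 0,"dy": 0,"dz": 0,"turn": 0}
  ]
}}

```text
time: 10.2
tool_pos: [0.5062, -0.0557, 0.3188]
tcp_rot: [1.375, 2.825, -0.0]
wrist_force: [0.2, -0.0, -0.7]
width: 0.0
```

```bash
cat > ang.py <<'E'
from h import *
# rectify the disc's plane (front faces, x=+8mm tabs / +2mm disc) and phase-correlate polar images mod 60 deg
O=np.array([.5111,-.0492,0]);ex=np.array([.6168,-.7871,0]);ey=np.array([.7871,.6168,0])
z=ld('scene');a=np.radians(np.arange(0,360,.5));r=np.arange(.066,.090,.001)
def pol(img,x):
    A,Rr=np.meshgrid(a,r);P=O+ex*x+np.array([0,0,.135])+Rr[...,None]*(np.sin(A)[...,None]*ey+np.cos(A)[...,None]*[0,0,1])
    m=proj(z,P).reshape(A.shape+(2,)).astype(np.float32)
    return cv2.remap(img.astype(np.float32),m[...,0],m[...,1],cv2.INTER_LINEAR)
g=lambda p:p.astype(float).mean(2)
i0=g(cv2.imread('pics/s1.png'))
def cmp(p):
    for lo,hi in((-60,-10),(0,60),(60,120),(240,300)):   # tab windows: around 330,30,90,270
        idx=np.arange(lo*2,hi*2)%720
        P0=pol(i0,0)[:,idx];best=[]
        Pn=pol(g(p),0)
        for s in np.arange(-40,41):
            Q=Pn[:,(idx+s)%720];best.append((np.corrcoef(P0.ravel(),Q.ravel())[0,1],s/2))
        print(lo,hi,max(best))
E
python3 - <<'E'
from ang import *
print('before wait');cmp(ld('scene')['p'])
p,d=shot('scene','m6.png');print('now');cmp(p);print('self');cmp(cv2.imread('pics/s1.png'))
E
```

```text
before wait
-60 -10 (np.float64(0.9604237525961463), np.float64(3.5))
0 60 (np.float64(0.8388957102722377), np.float64(3.5))
60 120 (np.float64(0.8559767457129864), np.float64(2.0))
240 300 (np.float64(0.9591612410174909), np.float64(4.0))
now
-60 -10 (np.float64(0.9600353110477698), np.float64(3.5))
0 60 (np.float64(0.8398608975213071), np.float64(3.5))
60 120 (np.float64(0.8546079194944355), np.float64(2.0))
240 300 (np.float64(0.9589718625343492), np.float64(4.0))
self
-60 -10 (np.float64(1.0), np.float64(0.0))
0 60 (np.float64(1.0), np.float64(0.0))
60 120 (np.float64(1.0), np.float64(0.0))
240 300 (np.float64(1.0), np.float64(0.0))
```

The turret is at rest in the click but appears to sit about 3.5° short, roughly 2.3 mm at the hole. That's inside tolerance, but I'll nudge it closer to centre, checking with the camera as I go.

>>> {"op": "jog_arm", "data": {
  "motion": [
    {"dx": 2.2,"dy": 1.7,"dz": 0,"turn": 0},
    {"dx": 2.2,"dy": 1.7,"dz": 0,"turn": 0},
    {"dx": 2.1,"dy": 1.7,"dz": 0,"turn": 0},
    {"dx": 0,"dy": 0,"dz": -2,"turn": 0},
    {"dx": 0,"dy": 0,"dz": -3,"turn": 0},
    {"dx": 0,"dy": 0,"dz": -3,"turn": 0},
    {"dx": 0,"dy": 0,"dz": -2.5,"turn": 0},
    {"dx": 0,"dy": 0,"dz": -1,"turn": 0},
    {"dx": 0,"dy": 0,"dz": -1,"turn": 0},
    {"dx": 0,"dy": 0,"dz": 0,"turn": 0},
    {"dx": 0,"dy": 0,"dz": 0,"turn": 0}
  ]
}}

```text
time: 11.17
tool_pos: [0.5718, -0.0047, 0.1946]
tcp_rot: [1.374, 2.824, 0.001]
wrist_force: [0.4, -0.1, 0.8]
width: 0.002
```

>>> {"op": "jog_arm", "data": {
  "motion": [
    {"dx": -0.236,"dy": -0.185,"dz": 0,"turn": 0},
    {"dx": -0.236,"dy": -0.185,"dz": 0,"turn": 0},
    {"dx": -0.236,"dy": -0.185,"dz": 0,"turn": 0},
    {"dx": -0.236,"dy": -0.185,"dz": 0,"turn": 0},
    {"dx": 0,"dy": 0,"dz": 0,"turn": 0},
    {"dx": 0,"dy": 0,"dz": 0,"turn": 0}
  ]
}}

```text
time: 11.67
tool_pos: [0.5632, -0.0118, 0.1956]
tcp_rot: [1.374, 2.821, 0.004]
wrist_force: [2.7, 3.2, 4.2]
width: -0.001
```

```bash
cat > chk.py <<'E'
from ang import *
p,d=shot('scene','last.png');cmp(p);s=bot.read_state()
q=s['tool_pos']-O;print('benchx,y,z',q@ex,q@ey,s['tool_pos'][2],s['wrist_force'],s['time'])
E
python3 chk.py
```

```text
-60 -10 (np.float64(0.9669886849242308), np.float64(3.0))
0 60 (np.float64(0.6494447799769378), np.float64(2.5))
60 120 (np.float64(0.8903945336772822), np.float64(1.5))
240 300 (np.float64(0.9703129037553512), np.float64(3.0))
benchx,y,z 0.002718680830105896 0.06415248271807047 0.19547859060038136 [2.93036377 3.47288855 5.92479367] 11.7167
```

>>> {"op": "jog_arm", "data": {
  "motion": [
    {"dx": -0.118,"dy": -0.093,"dz": 0,"turn": 0},
    {"dx": -0.118,"dy": -0.093,"dz": 0,"turn": 0},
    {"dx": -0.118,"dy": -0.093,"dz": 0,"turn": 0},
    {"dx": 0,"dy": 0,"dz": 0,"turn": 0}
  ]
}}

```text
time: 12.05
tool_pos: [0.5613, -0.0135, 0.197]
tcp_rot: [1.372, 2.819, 0.009]
wrist_force: [4.2, 6.1, 10.5]
width: 0.001
```

```bash
python3 chk.py
```

```text
-60 -10 (np.float64(0.9704080804988433), np.float64(1.5))
0 60 (np.float64(0.7310144028534392), np.float64(1.0))
60 120 (np.float64(0.9775839595485449), np.float64(0.5))
240 300 (np.float64(0.984258097089571), np.float64(1.0))
benchx,y,z 0.002869143294207406 0.06160308998542165 0.1970350599467076 [4.07587041 6.13659132 9.83484965] 12.1
```

>>> {"op": "jog_arm", "data": {
  "motion": [
    {"dx": 0.3,"dy": 0.235,"dz": 0,"turn": 0},
    {"dx": 0.8,"dy": 0.63,"dz": 0,"turn": 0},
    {"dx": 1.2,"dy": 0.94,"dz": 0,"turn": 0},
    {"dx": 0,"dy": 0,"dz": 2,"turn": 0},
    {"dx": 0,"dy": 0,"dz": 3,"turn": 0},
    {"dx": 0,"dy": 0,"dz": 3,"turn": 0},
    {"dx": 0,"dy": 0,"dz": 3,"turn": 0},
    {"dx": 0,"dy": 0,"dz": 0,"turn": 0},
    {"dx": 0,"dy": 0,"dz": 0,"turn": 0},
    {"dx": 0,"dy": 0,"dz": 0,"turn": 0},
    {"dx": 0,"dy": 0,"dz": 0,"turn": 0},
    {"dx": 0,"dy": 0,"dz": 0,"turn": 0}
  ]
}}

```text
time: 13.1
tool_pos: [0.5804, 0.0034, 0.3014]
tcp_rot: [-1.373, -2.822, 0.003]
wrist_force: [0.3, -0.3, -0.2]
width: 0.002
```

```bash
python3 chk.py
python3 - <<'E'
from h import *
t,_=shot('top');p=cv2.imread('pics/last.png');t0=cv2.imread('pics/t1.png')
c=np.zeros((560,800,3),np.uint8)
c[:300,:353]=cv2.resize(p[160:245,230:330],(353,300),interpolation=2)
c[:300,400:]=cv2.resize(p[120:330,120:400],(400,300))
a=t0[130:290,140:420];b=t[130:290,140:420,::-1]
c[310:538,:400]=cv2.resize(a,(400,228));c[310:538,400:]=cv2.resize(b,(400,228))
cv2.imwrite('pics/fin.png',c)
E
```

```text
-60 -10 (np.float64(0.9686291581504269), np.float64(1.5))
0 60 (np.float64(0.9695664483382127), np.float64(1.0))
60 120 (np.float64(0.9714146851185733), np.float64(0.5))
240 300 (np.float64(0.9821619852590082), np.float64(1.0))
benchx,y,z 0.0014291646518133844 0.08694271011455422 0.30163934300588724 [ 0.24677948 -0.08975206  0.070575  ] 13.15
```

View pics/fin.png

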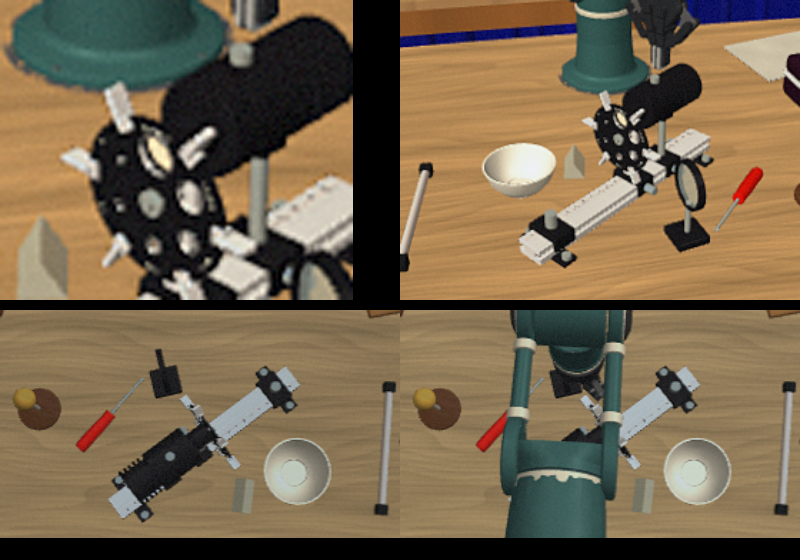

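The lamp now shows through the widest hole at the top (155,152 in the first panel). The turret is about 1° from the starting click reference, the loose objects haven't moved and the hand is clear.

```bash
python3 -c "
from workcell import bot
print(bot.finish_job())"
```

```text
the job is handed in; nothing more can be done
None
```

The lamp is open: the turret's widest hole now stands at the top in front of the snout, and I've handed the job in. No verdict came back.

- **What I did:** The widest hole started one click away, towards the bench's +y. I pushed the top +y tab across with closed fingertips to bring the hole round.
- **First pass failed:** The fingertip was too high and rode up on the tab tip, with about 18 N at the wrist. I backed off and repeated it about 11 mm lower.
- **Settling:** The turret first came to rest about 3.5° short, so I nudged the next tab, with about 12 N at the wrist.
- **Turret check:** In the last pictures the turret is 0.5–1.5° from the click position it started in, or about 1 mm at the hole. That assumes it started properly seated, which matched the model's predicted positions to within about 2°. It did not move between the last two looks, about a second apart.
- **Surroundings:** The wrist force was near zero, with the hand about 80 mm above the tabs. The loose objects I could see had not visibly moved, judged by eye; in the top view the arm hid part of the screwdriver and lens.
- **Forces:** I only read the wrist force at the end of each move, so brief peaks in between were not seen. The highest reading was the 18 N one.

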